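# Feed the first label and refit the brake knob of the shop's label dispenser

## Robot

A 7-joint arm with a two-finger parallel gripper is mounted at the origin on the work surface. World frame = base frame: x ahead of the robot, y to its left, z up, the work surface at z = 0. Lengths are in m, angles in rad, forces in N, time in s.
With the tool pointing down it reaches from about 0.35 to 0.9 m from the base axis. Payload 8.1 kg.
Tool frame: the origin (TCP) lies on the centre line of the jaws, within the pads' length; the fingertips stand 19 mm ahead of it and the grasp point (between the pads) is the TCP (arm.tip_reach is the distance from the TCP to the fingertips, in m); z points along the fingers, y is the line along which they close (so a half turn about z gives the same grasp; the last joint's range is limited). The gripper opens to 92 mm and grips with 3 to 60 N. Pads are 19 mm wide; open, the fingers measure 130 mm over their backs; the gripper's body (75 mm by 190 mm) begins 47 mm behind the grasp point.
Start: joints at [1.089, 0.434, 0.025, 1.573, -0.012, 1.134, -0.075], TCP at [0.231, -0.581, 0.246] pointing down, gripper open.
Joint ranges: [-2.62, 2.62], [-0.44, 2.09], [-1.27, 1.32], [0.08, 2.57], [-1.32, 4.46], [0.12, 2], [-2.74, 2.74]. Speed limits (rad/s): [2.22, 2.22, 3.01, 3.01, 3.14, 3.14, 3.14].

## Interface

Orientations are given as a rotation vector (axis times angle).
In Python, from cell import arm gives the robot as it stands.
- The arm moves only by the tool arm_command, never from a script. Its argument "targets" is a list that holds one entry, the list of rows, each a list of 6 numbers: the shift along the tool's x, y, z in m, then the turn, a rotation vector about the tool's x, y, z in rad. A call has 1 to 10 rows; each row shifts and turns the commanded pose from where the row before left it, along the tool's axes as they then stand; what a row does not reach is not made up. A row lasts 1/8 s, in which the tool goes at most 62.5 mm and 10.7 degrees, less where a joint would pass 70% of its speed; a pose out of reach is approached as far as the arm can. A call with a gripper value outside its range is refused whole. "jaw" is the finger opening in m, from 0 to 0.0918, set as the call begins (left out, the last holds). The fingers move at their own pace and stop on an object; "newtons" is the grip in N (left out, the last holds). Time passes only in rows, so rows that do not move let the fingers close. It gives the time, the measured TCP pose, the force, the opening and the grip force at its end, in the units of the state.
- arm.observe(): the state, without advancing time (a new reading comes with each control period).
- arm.get_image(name): name is "scene" or "top" or "wrist"; returns a dict with "pixels" (420x560x3 uint8, red, green, blue), "z_map" (420x560 float32, m along the optical axis (not along the pixel's ray), 0 where there is no reading), "fx", "fy", "cx", "cy" (pixels), "dist" ([k1, k2, p1, p2, k3] as OpenCV has them; the pictures are not rectified), "xyz" and "rotation" of the camera in the world; the wrist camera has in their place "T_tool_cam" (4x4, takes a point from camera to tool coordinates, whose origin is the TCP and whose axes are the flange's). Camera axes: x right, y down, z forward; pixel columns grow to the right and rows downward; lengths in m; the calibration is good to about 2 mm. A picture is of the moment at which its call begins: read the wrist's pose just before it.
- arm.sign_off(): hands the job in; it is judged then, once.
The state is a dict: "clock": time; "joints": joint angles; "dq": joint speeds; "joint_efforts": joint torques, N m; "position": TCP position; "ee_rot": TCP orientation; "force": force on the tool from outside, world axes, zero at the start; "ft_torque": the same for the moment, N m; "width": opening from 0.0 (shut) to 1.0 (fully open); "gripper_force": force on a finger pad.
Only numpy, scipy, OpenCV 4.12 (cv2) and the standard library are available. Lean on these libraries where they do the work, as an engineer would, in place of code of your own. Each camera call takes 0.05 s, during which the arm holds its last target. There are 200 camera calls.

## Task

The shop's price-label dispenser has a new roll: swing its advance lever all the way to the stop, then let go so that it springs back by itself. Then pick up the black pointer knob, turn it so that its key flat matches the flat of the D-shaft (nose over the disc's index tab), push it fully home onto the shaft, press it on down with the shaft to the end of its sprung travel, and finish like that: the program ends with the gripper still on the knob, keeping it pressed in. Do not disturb the other things on the counter.

Things in the scene. Friction and masses are not known exactly. Their poses are not given: they have to be found in the camera images.
- dispenser: price-label dispenser, fixed: grey box 170 (its x) by 240 mm (its y), top 70 mm above the counter, behind it a paper roll in two cheeks (to 180 mm in its +x, 95 mm high). Origin: centre of its underside; x points to the roll, y to the lever's side, z up. The lever pivots at its (0, +50 mm); the D-shaft stands at its (0, -60 mm).
- lever (a joint): angle of the advance lever (rad): 0 at rest, 1.2 at its stop. A flat steel arm on a vertical pivot, its top face 83 mm above the counter. At rest it points to the dispenser's -x; a growing angle turns it clockwise seen from above, towards the dispenser's +y. Its spring takes about 1 N at the post at rest, 3 N at the stop, and brings it back by itself.
- lever_post (a point): centre of the top end of the lever's upright round black finger post, 12 mm in diameter, from 83 to 118 mm above the counter, 65 mm from the pivot axis.
- lever_pivot (a point): point on the lever's vertical pivot axis, 118 mm above the counter; turns with the lever: its -x axis points along the arm to the post.
- shaft_top (a point): centre of the top of the upright steel D-shaft, 102 mm above the counter unpressed: 16 mm in diameter, one flat 4.5 mm from the axis, top chamfer 1.6 mm. x points out of the flat, z up. It stands 26 mm out of an aluminium disc, 72 mm in diameter, that turns with it (stiffly, 0.15 N m) and has a raised dark tab (11 by 7 mm, 3 mm high, 24 to 35 mm from the axis) on the flat's side.
- clutch (a joint): how far the D-shaft is pressed down into the dispenser (m): 0 up, 0.008 at its stop. Sprung: 2 N starts it, 8.4 N presses it to the stop. The disc does not sink with it.
- knob: black plastic pointer knob, about 60 g, lying bore down: round skirt 45 mm in diameter, 20 mm high; on it a straight grip bar 40 mm long (its x), 18 mm wide (its y), 20 to 38 mm above the underside; a nose 10 mm wide sticks out of the skirt in its +x, with a thin white line on nose and bar. Origin: centre of the underside, z up.
- knob_nose (a point): top of the nose's tip, 34 mm from the knob's axis in its +x, 20 mm above the underside (the nose's own underside is at 8 mm). The nose marks the key flat of the bore.
- knob_bore (a point): centre of the end of the blind D-bore in the knob's underside, 16 mm up: 18 mm in diameter, key flat 5.5 mm from the axis on the nose's side (+x). It fits the shaft only with the nose over the disc's tab (within about 0.15 rad). Seated, this point meets the shaft's top, and the knob's underside is 10 mm above the disc.
- cap: bystander: plain round black jar cap, 44 mm in diameter, 26 mm high, no bar or nose; origin under its centre.
- roll: bystander: small roll of paper labels lying flat, 64 mm in diameter, 30 mm high, 38 mm hole; origin under its centre.
- casket: bystander: dark lacquer box 134 by 94 by 56 mm with a brass clasp; origin under its centre.
- bowl: bystander: red lacquer bowl 100 mm across, 40 mm high; origin under its centre.
- vase: bystander: blue vase 90 mm across, 150 mm high; origin under its centre.
- screwdriver: bystander: screwdriver lying on the counter, about 200 mm long, under 35 mm high.

How it is judged:
On the way, in this order (a step that is already met when the one before it is completed fails the run):
1. the advance lever is swung to its stop (value of joint lever above 1.1 rad), for 0.1 s.
2. the lever is let go and has sprung back (value of joint lever below 0.12 rad and contact force between each of the arm, the fingers and dispenser below 0.3 N), for 0.2 s.
3. the knob sits fully on the D-shaft, flat to flat (horizontal distance between knob and shaft_top below 0.004 m and z of knob in the frame of shaft_top between -0.019 and -0.0135 m and angle between knob's own z axis and vertical below 0.1 rad and x of knob_nose in the frame of shaft_top above 0.028 m), for 0.2 s.
At the end, for the whole second after the job is handed in: Knob fully on the D-shaft (axis within 4 mm, underside 13.5 to 19 mm below shaft top, upright within 0.1 rad, nose on the flat's side), shaft pressed down over 5 of its 8 mm, fingers still on the knob (over 1 N), lever back at rest (under 0.12 rad) (all of step 3 and value of joint clutch above 0.005 m and contact force between the fingers and knob above 1 N and value of joint lever below 0.12 rad); the arm keeps its last pose, push and grip.
It fails at once if a bystander is shoved by more than 40 mm (distance of any of cap, roll, casket, bowl, vase, screwdriver from where it was at the start of the episode above 0.04 m).
It also fails if it takes over 58 s, if anything falls off the work surface, if the arm or the gripper's body presses on something with over 40 N, if the wrist force passes 120 N, or if a joint passes its speed limit or range.

## Working session

There is one attempt and no reset: what is moved stays moved. The work goes in short steps, Python scripts to look and compute and a tool call to move; the robot and the scene stay as the last step left them, time stands still between calls to the robot, and variables do not carry over. Pictures are saved under pics/ and viewed, at most 10 in all, crops included, and the job is handed in when it is done.

Besides the shell and the picture viewer there is one more tool, called after "Call:" in YAML: its name, and indented under it one key for each argument. arm_command: Moves the arm, as the interface text tells. Its arguments: {"type":"object","properties":{"targets":{"type":"array","items":{"type":"array","items":{"type":"array","items":{"type":"number"}}}},"jaw":{"type":"number"},"newtons":{"type":"number"}},"required":["targets"]}

```bash
mkdir -p pics; ls; cat > h.py <<'E'
import numpy as np, cv2
from cell import arm
from scipy.spatial.transform import Rotation as R
def cam(n):
    s=arm.observe(); im=arm.get_image(n)
    if n=='wrist':
        T=np.array(im['T_tool_cam']); Rt=R.from_rotvec(s['ee_rot']).as_matrix()
        im['R']=Rt@T[:3,:3]; im['o']=np.array(s['position'])+Rt@T[:3,3]
    else:
        r=np.array(im['rotation']); im['R']=r if r.shape==(3,3) else R.from_rotvec(r).as_matrix(); im['o']=np.array(im['xyz'])
    im['K']=np.array([[im['fx'],0,im['cx']],[0,im['fy'],im['cy']],[0,0,1]]); im['d']=np.array(im['dist'])
    return im
def plane(im,uv,z):
    p=cv2.undistortPoints(np.array(uv,float).reshape(-1,1,2),im['K'],im['d'])[:,0]
    r=np.c_[p,np.ones(len(p))]@im['R'].T
    return im['o']+r*((z-im['o'][2])/r[:,2])[:,None]
def cloud(im):
    h,w=im['z_map'].shape; v,u=np.mgrid[:h,:w]
    p=cv2.undistortPoints(np.c_[u.ravel(),v.ravel()].astype(float).reshape(-1,1,2),im['K'],im['d'])[:,0]
    z=im['z_map'].ravel()
    c=im['o']+(np.c_[p,np.ones(len(p))]*z[:,None])@im['R'].T
    c[z<=0]=np.nan
    return c.reshape(h,w,3)
def save(im,f): cv2.imwrite('pics/'+f,im['pixels'][:,:,::-1])
E
python3 - <<'E'
from h import *
import pickle
s=arm.observe();print({k:np.round(v,3) for k,v in s.items()})
for n in('top','scene','wrist'):
    im=cam(n);save(im,n+'0.png');pickle.dump(im,open(n+'0.pkl','wb'));print(n,im['o'],im['rotation'] if n!='wrist' else im['T_tool_cam'],im['fx'])
a=[cv2.imread('pics/%s0.png'%n) for n in('top','scene')]
E
```

```text
pics
{'clock': np.float64(0.0), 'joints': array([ 1.089,  0.435,  0.025,  1.574, -0.012,  1.134, -0.075]), 'dq': array([-0.001, -0.002, -0.   , -0.   ,  0.001, -0.   ,  0.002]), 'joint_efforts': array([-0.0000e+00, -6.6786e+01,  9.8500e-01, -3.1446e+01, -6.1000e-02,
        4.3000e-02,  0.0000e+00]), 'position': array([ 0.231, -0.58 ,  0.245]), 'ee_rot': array([-3.084e+00, -5.910e-01,  1.000e-03]), 'force': array([ 0.568,  0.417, -0.165]), 'ft_torque': array([ 0.049,  0.039, -0.016]), 'gripper_force': np.float64(0.0), 'width': np.float64(0.998)}
top [0.31539342 0.02044447 1.51307834] [-2.14102359  2.16967293 -0.13084591] 448.43069441874184
scene [ 1.05945523 -0.62829678  1.1964594 ] [-2.33218037 -0.90015174  0.29916653] 513.8105129043392
wrist [ 0.30830931 -0.54896863  0.38344192] [[-4.60704828e-04 -9.52390203e-01 -3.04881433e-01  8.34643161e-02]
 [ 9.99999722e-01 -2.60049655e-04 -6.98750179e-04 -7.12798807e-04]
 [ 5.86198514e-04 -3.04881670e-01  9.52390059e-01 -1.38411836e-01]
 [ 0.00000000e+00  0.00000000e+00  0.00000000e+00  1.00000000e+00]] 350.1480578886671
```

View pics/top0.png

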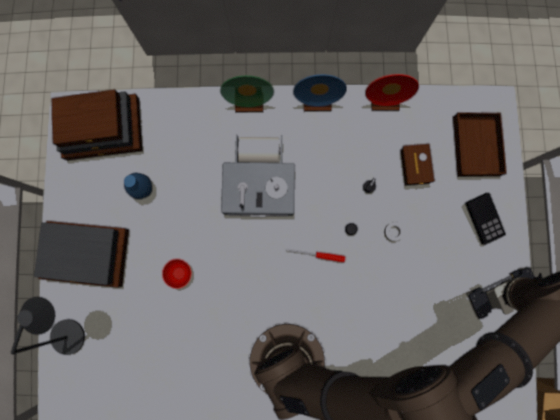

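View pics/scene0.png

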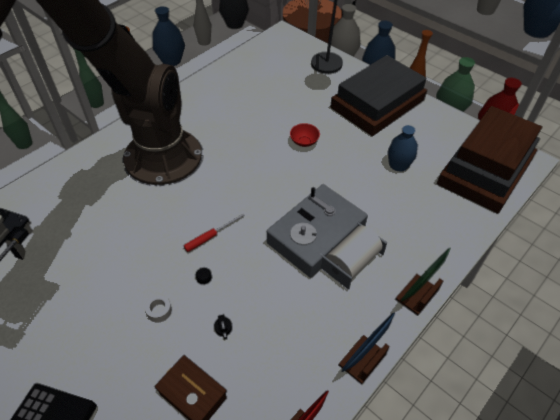

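The top view shows the dispenser at about (258,189) with its roll behind, disc and shaft at (276,187), and the lever post near (241,203). The knob is at (370,186), the cap at (351,229), the roll at (394,232) and the screwdriver at about (315,255). Next come coarse positions from the depth map.

```bash
python3 - <<'E'
from h import *
import pickle
im=pickle.load(open('top0.pkl','rb'));c=cloud(im)
def blob(box,lo,hi):
    u0,v0,u1,v1=box;m=np.zeros(c.shape[:2],np.uint8)
    m[v0:v1,u0:u1]=((c[...,2]>lo)&(c[...,2]<hi))[v0:v1,u0:u1]
    P=c[m>0];r=cv2.minAreaRect((P[:,:2]*1000).astype(np.float32));return len(P),np.round(r[0],0),np.round(r[1]),round(r[2],1),np.round(np.median(P[:,2]),3)
print('disp',blob((210,150,305,225),.062,.075))
print('knob',blob((355,172,382,200),.012,.06))
print('cap',blob((340,220,360,240),.012,.06))
print('roll',blob((380,220,406,246),.012,.06))
print('drv',blob((280,243,350,266),.008,.06))
print('casket',blob((398,140,438,190),.04,.08))
for n,uv,z in(('shaft',(277,187),.1),('post',(241,203),.118),('pivot',(243,185),.083),('knob',(370,186),.03)):print(n,plane(im,[uv],z).round(3))
E
```

```text
disp (3236, array([589.,  87.]), array([238., 213.]), 88.8, np.float64(0.07))
knob (154, array([ 580., -288.]), array([41., 51.]), 89.1, np.float64(0.025))
cap (127, array([ 432., -221.]), array([39., 41.]), 54.0, np.float64(0.025))
roll (214, array([ 423., -366.]), array([62., 61.]), 49.7, np.float64(0.03))
drv (275, array([ 351., -103.]), array([216.,  62.]), 84.9, np.float64(0.021))
casket (1133, array([ 648., -453.]), array([138.,  99.]), 5.7, np.float64(0.056))
shaft [[0.564 0.024 0.1  ]]
post [[0.511 0.138 0.118]]
pivot [[0.575 0.134 0.083]]
knob [[ 0.576 -0.289  0.03 ]]
```

Call:
arm_command:
  targets:
    - [[0.045, -0.014, 0, 0, 0, 0], [0.045, -0.014, 0, 0, 0, 0], [0.045, -0.014, 0, 0, 0, 0], [0.045, -0.014, 0, 0, 0, 0], [0.045, -0.014, 0, 0, 0, 0], [0.045, -0.014, 0, 0, 0, 0], [0.045, -0.014, 0, 0, 0, 0], [0.045, -0.014, 0, 0, 0, 0], [0.045, -0.014, 0, 0, 0, 0], [0.045, -0.014, 0, 0, 0, 0]]
  jaw: 0.0

```text
clock: 1.4
position: [0.5984, -0.2832, 0.2454]
ee_rot: [-3.085, -0.591, 0.001]
force: [-0.7, -0.8, 0.7]
width: 0.008
gripper_force: 0.0
```

Call:
arm_command:
  targets:
    - [[0, 0, 0, 0, 0, 0], [0, 0, 0, 0, 0, 0]]

```text
clock: 1.65
position: [0.5969, -0.2846, 0.2452]
ee_rot: [3.085, 0.591, -0.002]
force: [-0.7, -1.2, -0.8]
width: 0.003
gripper_force: 0.0
```

```bash
python3 - <<'E'
from h import *
import pickle
im=cam('wrist');save(im,'w1.png');pickle.dump(im,open('w1.pkl','wb'));print(im['o'])
print(arm.observe()['position'],arm.observe()['joints'])
E
```

```text
[ 0.67439162 -0.25304007  0.38354523]
[ 0.59647433 -0.28540792  0.24545461] [ 0.41903415  0.49880189 -0.08387655  1.4679377   0.0444924   1.17749943
 -0.86523896]
```

View pics/w1.png

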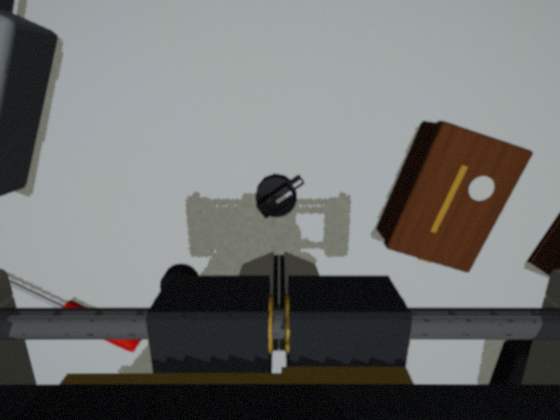

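The wrist view shows the knob at (277,195), its line running to the upper right (about 302,180), the cap at (180,280) partly behind the gripper, and the casket at right. I'll zoom in and measure.

```bash
python3 - <<'E'
from h import *
import pickle
im=pickle.load(open('w1.pkl','rb'));c=cloud(im);g=im['pixels'].max(2)
z=c[...,2][165:225,245:315];gg=g[165:225,245:315]
cv2.imwrite('pics/k1.png',np.hstack([cv2.resize(im['pixels'][165:225,245:315,::-1],None,fx=5.7,fy=8*.71,interpolation=0),cv2.cvtColor(cv2.resize(np.clip(np.nan_to_num(z)*6000,0,255).astype(np.uint8),None,fx=5.7,fy=8*.71,interpolation=0),8)]))
sub=c[165:225,245:315]
def rect(m):
    P=sub[m];r=cv2.minAreaRect((P[:,:2]*1000).astype(np.float32));return len(P),np.median(P[:,2]).round(4),r,P.mean(0).round(4)
print('bar',rect((z>.032)&(z<.045)));print('skirt',rect((z>.014)&(z<.045)))
w=(z>.01)&(gg>130)
print('white',rect(w))
P=sub[(z>.014)][:,:2];ctr=sub[(z>.032)][:,:2].mean(0)
d=P-ctr;i=np.argsort(-np.hypot(*d.T))[:15];print(np.c_[np.degrees(np.arctan2(d[i,1],d[i,0])),np.hypot(*d[i].T)*1000].round(1).tolist())
E
```

```text
bar (673, np.float64(0.0373), ((577.4547729492188, -287.8475341796875), (18.303747177124023, 40.16461181640625), 57.0534782409668), array([ 0.5784, -0.2876,  0.0372]))
skirt (1483, np.float64(0.0244), ((581.4068603515625, -287.6953125), (52.006099700927734, 44.451820373535156), 1.236350655555725), array([ 0.5816, -0.2877,  0.0279]))
white (43, np.float64(0.0205), ((595.5447998046875, -301.5888671875), (6.605447769165039, 19.874481201171875), 56.3548469543457), array([ 0.5967, -0.3006,  0.0269]))
[[-35.9, 33.3], [-39.1, 33.3], [-29.8, 33.3], [-32.8, 33.1], [-36.0, 33.0], [-29.8, 33.0], [-26.9, 32.9], [-40.6, 32.9], [-34.1, 32.6], [-25.8, 32.4], [-31.2, 32.4], [-42.5, 32.4], [-38.5, 32.4], [-28.2, 32.3], [-25.9, 32.1]]
```

View pics/k1.png

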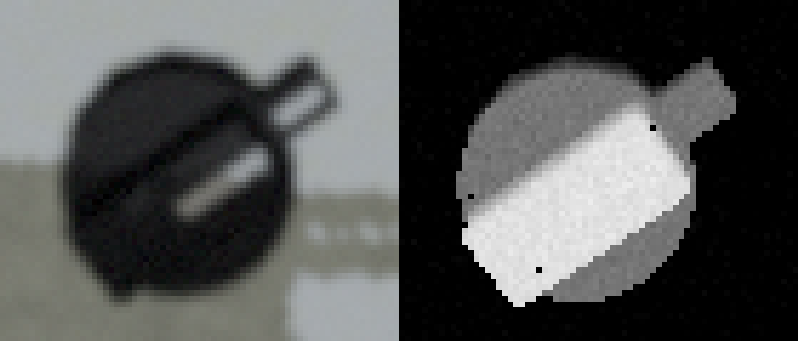

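The knob is at (0.5775, -0.2878) with its nose at about -33.5°; the bar measures 18 × 40 mm at z = 0.037, as given. Next is the dispenser.

Call:
arm_command:
  targets:
    - [[0.014, -0.034, -0.003, 0, 0, 0], [0.014, -0.034, -0.003, 0, 0, 0], [0.014, -0.034, -0.003, 0, 0, 0], [0.014, -0.034, -0.003, 0, 0, 0], [0.014, -0.034, -0.003, 0, 0, 0], [0.014, -0.034, -0.003, 0, 0, 0], [0.014, -0.034, -0.003, 0, 0, 0], [0.014, -0.034, -0.003, 0, 0, 0], [0.014, -0.034, -0.003, 0, 0, 0], [0.014, -0.034, -0.003, 0, 0, 0]]

```text
clock: 2.95
position: [0.6017, 0.0826, 0.276]
ee_rot: [3.085, 0.587, 0.0]
force: [0.9, 0.0, 0.2]
width: 0.006
gripper_force: 0.0
```

Call:
arm_command:
  targets:
    - [[0, 0, 0, 0, 0, 0], [0, 0, 0, 0, 0, 0], [0, 0, 0, 0, 0, 0]]

```text
clock: 3.32
position: [0.6019, 0.0813, 0.2757]
ee_rot: [3.085, 0.587, -0.0]
force: [0.2, -0.4, 0.6]
width: 0.008
gripper_force: 0.0
```

```bash
python3 - <<'E'
from h import *
import pickle
im=cam('wrist');save(im,'w2.png');pickle.dump(im,open('w2.pkl','wb'));print(im['o'])
s=arm.observe();print(s['position'],s['ee_rot'],s['joints'])
E
```

```text
[0.67926424 0.11270773 0.41403984]
[0.60188259 0.08154111 0.27568543] [ 3.08550302e+00  5.87204111e-01 -3.22345027e-04] [-0.09216607  0.39524452 -0.18605784  1.56220434  0.07749498  1.19158653
 -1.48760053]
```

View pics/w2.png

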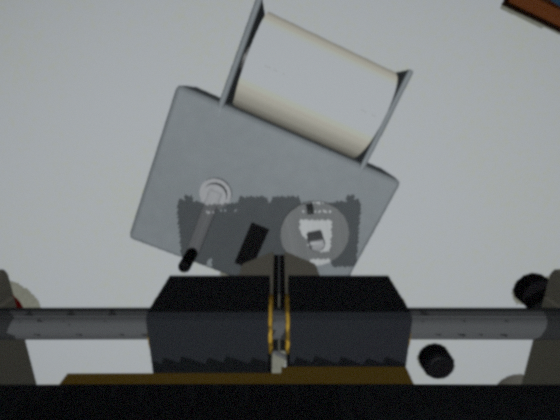

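Post top is at (187,260), pivot at (215,192), disc centre at about (316,234), shaft top at (316,238) and the dark tab at (310,209), which is towards the roll. I'll measure these.

```bash
python3 - <<'E'
from h import *
import pickle
im=pickle.load(open('w2.pkl','rb'));c=cloud(im);z=c[...,2];g=im['pixels'].max(2).astype(int)
def win(u0,v0,u1,v1):
    m=np.zeros(z.shape,bool);m[v0:v1,u0:u1]=1;return m
def rep(n,m):
    P=c[m];r=cv2.minAreaRect((P[:,:2]*1000).astype(np.float32));print(n,len(P),np.median(P,0).round(4),P.mean(0).round(4),np.round(r[0],1),np.round(r[1],1),round(r[2],1));return P
rep('shaft',win(295,215,340,262)&(z>.098)&(z<.106))
m=win(270,190,365,272)&(z>.0735)&(z<.0785)
P=rep('disc',m)
m8=(m*255).astype(np.uint8);cs=max(cv2.findContours(m8,0,1)[0],key=cv2.contourArea);(u,r)=cv2.minEnclosingCircle(cs);print('disc px',u,r,plane(im,[u],.076))
t=win(295,200,325,220)&(g<60);v,u=np.nonzero(t);print('tab',len(u),u.mean(),v.mean(),plane(im,[(u.mean(),v.mean())],.079), rep('tabz',t).shape)
rep('post',win(165,235,205,280)&(z>.112)&(z<.123))
t=win(172,240,200,275)&(g<45);v,u=np.nonzero(t);print('postdark',len(u),u.min(),u.max(),v.min(),v.max())
rep('lever',win(165,170,245,262)&(z>.0795)&(z<.087))
P=rep('box',win(100,60,420,275)&(z>.066)&(z<.0735))
# box edges: back edge line fit
m8=(((z>.066)&(z<.09))*255).astype(np.uint8)
q=plane(im,[(181,86),(398,182),(132,236)],.07);print('corners',q.round(4),np.linalg.norm(q[0]-q[1]),np.linalg.norm(q[0]-q[2]),np.degrees(np.arctan2(*(q[0]-q[1])[[0,1]])))
E
```

```text
shaft 174 [0.5668 0.0283 0.1011] [0.5667 0.0286 0.1009] [565.7  27.8] [12.5 15.3] 34.6
disc 3006 [0.5712 0.0307 0.0755] [0.5697 0.0294 0.0755] [569.8  28.7] [71.3 66. ] 86.3
disc px (313.94775390625, 232.5) 34.39051818847656 [[0.56919667 0.02988382 0.076     ]]
tabz 39 [0.593  0.045  0.0787] [0.593  0.045  0.0786] [592.7  44.8] [9.  4.9] 36.4
tab 39 309.71794871794873 207.69230769230768 [[0.59312727 0.04510673 0.079     ]] (39, 3)
post 137 [0.5067 0.1401 0.117 ] [0.5066 0.1401 0.1166] [505.8 140.1] [11.3 10.9] 17.0
postdark 229 180 196 248 270
lever 1130 [0.5512 0.139  0.0822] [0.5484 0.139  0.0822] [541.4 141.4] [23.5 81.6] 84.1
box 28365 [0.6005 0.1122 0.0695] [0.5926 0.106  0.0695] [601.8 101. ] [218.1 281.1] 21.5
corners [[ 0.6557  0.2004  0.07  ]
 [ 0.6483 -0.0287  0.07  ]
 [ 0.4932  0.2056  0.07  ]] 0.22918912648502388 0.1626266387407156 1.8733358318193167
```

Shaft axis is at about (0.5675, 0.0286), with tab and flat at about +34°. The tab sits 30 mm out and the shaft-to-pivot distance is consistent with 110 mm. The post is at (0.5064, 0.1401), z = 0.117, and the dispenser yaw is -1.9°. I'll push the lever with the flat of the closed fingers, rotating about the pivot.

Call:
arm_command:
  targets:
    - [[0, 0, 0.012, 0, 0, -0.1455], [0, 0, 0.012, 0, 0, -0.1455], [0, 0, 0.012, 0, 0, -0.1455], [0, 0, 0.012, 0, 0, -0.1455], [0, 0, 0.012, 0, 0, -0.1455], [0, 0, 0.012, 0, 0, -0.1455], [0, 0, 0.012, 0, 0, -0.1455], [0, 0, 0.012, 0, 0, -0.1455], [0.017, -0.049, 0, 0, 0, 0], [0.017, -0.049, 0, 0, 0, 0]]

```text
clock: 4.62
position: [0.5039, 0.1195, 0.1792]
ee_rot: [-2.255, -2.187, 0.001]
force: [0.0, 1.1, 0.2]
width: 0.004
gripper_force: 0.0
```

Call:
arm_command:
  targets:
    - [[0, 0, 0, 0, 0, 0], [0, 0, 0, 0, 0, 0], [0, 0, 0, 0, 0, 0]]

```text
clock: 5.0
position: [0.506, 0.1193, 0.1798]
ee_rot: [2.254, 2.187, 0.001]
force: [0.3, 0.7, -0.8]
width: 0.006
gripper_force: 0.0
```

```bash
cat > d.py <<'E'
import sys
from h import *
# usage: x y z yaw_deg -> tool-frame shift, remaining yaw about tool z
x,y,z,yaw=map(float,sys.argv[1:5]);s=arm.observe();M=R.from_rotvec(s['ee_rot']).as_matrix()
t=np.radians(yaw);T=np.array([[np.cos(t),np.sin(t),0],[np.sin(t),-np.cos(t),0],[0,0,-1]])
print('pos',np.round(s['position'],4),'yaw',np.degrees(np.arctan2(M[1,0],M[0,0])).round(2),'tilt',M[2,:2].round(4),'F',np.round(s['force'],1))
print('shift',(M.T@(np.array([x,y,z])-s['position'])).round(4),'turn',R.from_matrix(M.T@T).as_rotvec().round(4),'j7',s['joints'][6].round(2),'w',s['width'],'t',s['clock'])
E
python3 d.py .5057 .1196 .109 88.1
```

```text
pos [0.506  0.1193 0.1798] yaw 88.28 tilt [-0.      0.0006] F [ 0.3  0.7 -0.8]
shift [ 0.0003 -0.0004  0.0708] turn [0.0006 0.     0.0031] j7 -0.57 w 0.006085858593383229 t 5.0
```

Call:
arm_command:
  targets:
    - [[0, 0, 0.035, 0, 0, 0], [0, 0, 0.036, 0, 0, 0], [0, 0, 0, 0, 0, 0], [0.005, 0, 0, 0, 0, 0], [0, 0, 0, 0, 0, 0]]

```text
clock: 5.62
position: [0.5058, 0.1258, 0.11]
ee_rot: [2.252, 2.19, 0.003]
force: [0.7, -0.6, -0.3]
width: 0.009
gripper_force: 0.5
```

Call:
arm_command:
  targets:
    - [[0.0079, -0.0014, 0, 0, 0, 0.12], [0.0079, -0.0014, 0, 0, 0, 0.12], [0.0079, -0.0014, 0, 0, 0, 0.12], [0.0079, -0.0014, 0, 0, 0, 0.12], [0.0079, -0.0014, 0, 0, 0, 0.12], [0.0079, -0.0014, 0, 0, 0, 0.12], [0.0079, -0.0014, 0, 0, 0, 0.12], [0.0079, -0.0014, 0, 0, 0, 0.12], [0.0079, -0.0014, 0, 0, 0, 0.12], [0.0079, -0.0014, 0, 0, 0, 0.12]]

```text
clock: 6.88
position: [0.5341, 0.194, 0.1098]
ee_rot: [3.096, 0.528, 0.0]
force: [-8.8, -9.1, 3.2]
width: 0.008
gripper_force: 6.3
```

Call:
arm_command:
  targets:
    - [[0.002, 0, 0, 0, 0, 0], [0.001, 0, 0, 0, 0, 0], [0, 0, 0, 0, 0, 0], [0, 0, 0, 0, 0, 0]]

```text
clock: 7.38
position: [0.5343, 0.194, 0.1094]
ee_rot: [3.094, 0.534, -0.008]
force: [-10.5, -8.0, 9.0]
width: 0.012
gripper_force: 7.2
```

```bash
python3 d.py .5057 .1196 .109 88.1; python3 - <<'E'
from h import *
im=cam('wrist');save(im,'w3.png')
E
```

```text
pos [0.5343 0.194  0.1094] yaw 19.6 tilt [-0.0051  0.0013] F [-10.5  -8.    9. ]
shift [-0.0519  0.0605  0.0008] turn [-0.0019  0.0053 -1.1955] j7 -1.75 w 0.01211218758816891 t 7.375
```

View pics/w3.png

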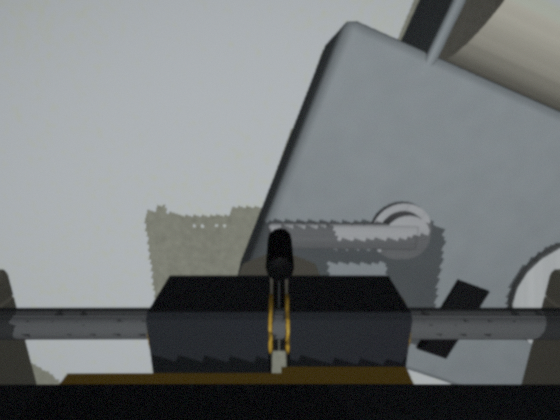

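The lever's post is at (280,240), right against the finger, and the arm points along the tool's -y, so it is at the stop (13 N). Now I'll release it upward.

Call:
arm_command:
  targets:
    - [[-0.003, 0, -0.005, 0, 0, 0], [-0.003, 0, -0.05, 0, 0, 0], [0, 0, -0.05, 0, 0, 0], [0, 0, -0.03, 0, 0, 0], [0, 0, 0, 0, 0, 0], [0, 0, 0, 0, 0, 0], [0, 0, 0, 0, 0, 0], [0, 0, 0, 0, 0, 0]]

```text
clock: 8.43
position: [0.5307, 0.1938, 0.2429]
ee_rot: [3.095, 0.536, -0.002]
force: [0.4, 0.2, 0.1]
width: 0.007
gripper_force: 0.0
```

```bash
python3 d.py .5775 -.2878 .245 -33.5; python3 - <<'E'
from h import *
im=cam('top');c=cloud(im);z=c[...,2];m=np.zeros(z.shape,bool);m[170:225,215:265]=1
P=c[m&(z>.1)&(z<.125)];print(len(P),P.mean(0))
im=cam('wrist');save(im,'w4.png');c=cloud(im);z=c[...,2]
for lo,hi in((.11,.123),(.079,.088)):
    m=(z>lo)&(z<hi);m[260:]=0;P=c[m];print(len(P),P.mean(0) if len(P) else '')
E
```

```text
pos [0.5307 0.1938 0.2429] yaw 19.64 tilt [-0.0015  0.0001] F [0.4 0.2 0.1]
shift [-0.1178  0.4693 -0.0019] turn [7.000e-04 1.400e-03 9.275e-01] j7 -1.72 w 0.007349591108495067 t 8.425
0 [nan nan nan]
155 [0.50721496 0.14161529 0.11591254]
5442 [0.64479656 0.09944397 0.08360543]<stdin>:3: RuntimeWarning: Mean of empty slice.
  ret = um.true_divide(
```

The post is back at (0.507, 0.141), so the lever is at rest. Now to the knob.

Call:
arm_command:
  targets:
    - [[-0.012, 0.047, 0, 0, 0, 0], [-0.012, 0.047, 0, 0, 0, 0], [-0.012, 0.047, 0, 0, 0, 0], [-0.012, 0.047, 0, 0, 0, 0], [-0.012, 0.047, 0, 0, 0, 0], [-0.012, 0.047, 0, 0, 0, 0], [-0.012, 0.047, 0, 0, 0, 0], [-0.012, 0.047, 0, 0, 0, 0], [-0.012, 0.047, 0, 0, 0, 0], [-0.01, 0.046, 0, 0, 0, 0]]
  jaw: 0.05

```text
clock: 9.78
position: [0.5775, -0.2891, 0.2435]
ee_rot: [-3.095, -0.536, 0.0]
force: [-0.2, -0.2, 0.5]
width: 0.544
gripper_force: 0.0
```

Call:
arm_command:
  targets:
    - [[0, 0, 0.02, 0, 0, 0.1546], [0, 0, 0.02, 0, 0, 0.1546], [0, 0, 0.02, 0, 0, 0.1546], [0, 0, 0.02, 0, 0, 0.1546], [0, 0, 0.02, 0, 0, 0.1546], [0, 0, 0.02, 0, 0, 0.1546], [0, 0, 0, 0, 0, 0], [0, 0, 0, 0, 0, 0], [0, 0, 0, 0, 0, 0]]

```text
clock: 10.9
position: [0.578, -0.2878, 0.1247]
ee_rot: [3.009, -0.903, 0.002]
force: [0.5, -0.1, 0.2]
width: 0.546
gripper_force: 0.0
```

```bash
python3 d.py .5775 -.2878 .041 -33.5; python3 - <<'E'
from h import *
im=cam('wrist');save(im,'w5.png');c=cloud(im);z=c[...,2]
d=np.hypot(c[...,0]-.5775,c[...,1]+.2878)
P=c[(d<.05)&(z>.032)&(z<.042)];print(len(P),cv2.minAreaRect((P[:,:2]*1000).astype(np.float32)))
E
```

```text
pos [ 0.578  -0.2878  0.1247] yaw -33.41 tilt [ 0.0015 -0.0004] F [ 0.5 -0.1  0.2]
shift [-0.0006  0.0003  0.0837] turn [-0.0004 -0.0015  0.0016] j7 -1.63 w 0.5462248050894573 t 10.9
1436 ((577.9917602539062, -288.0366516113281), (17.72521209716797, 39.428993225097656), 57.18257141113281)
```

View pics/w5.png

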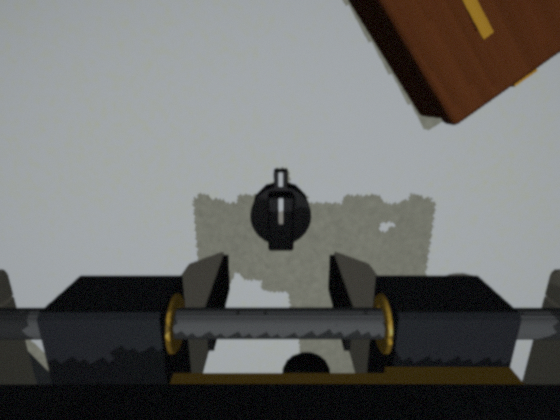

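The knob sits at (281,213), centred between the fingers with its nose straight up the picture at (281,175), so yaw and position agree. Descend and grip.

Call:
arm_command:
  targets:
    - [[0, 0, 0.03, 0, 0, 0], [0, 0, 0.03, 0, 0, 0], [0, 0, 0.015, 0, 0, 0], [0, 0, 0.008, 0, 0, 0], [0, 0, 0, 0, 0, 0], [0, 0, 0, 0, 0, 0]]

```text
clock: 11.7
position: [0.5781, -0.2878, 0.0417]
ee_rot: [3.008, -0.906, 0.002]
force: [-0.4, 0.1, -0.5]
width: 0.546
gripper_force: 0.0
```

Call:
arm_command:
  targets:
    - [[0, 0, 0, 0, 0, 0], [0, 0, 0, 0, 0, 0], [0, 0, 0, 0, 0, 0], [0, 0, 0, 0, 0, 0], [0, 0, 0, 0, 0, 0], [0, 0, 0, 0, 0, 0]]
  jaw: 0.0
  newtons: 40

```text
clock: 12.45
position: [0.5775, -0.2875, 0.0408]
ee_rot: [3.008, -0.906, 0.0]
force: [-1.0, -0.8, 1.9]
width: 0.19
gripper_force: 40.0
```

```bash
python3 d.py .5775 -.2878 .24 -33.5
```

```text
pos [ 0.5775 -0.2875  0.0408] yaw -33.51 tilt [0.0001 0.    ] F [-1.  -0.8  1.9]
shift [ 0.0002  0.0003 -0.1992] turn [ 0.     -0.0001 -0.0003] j7 -1.6 w 0.19027082848564786 t 12.45
```

Call:
arm_command:
  targets:
    - [[0, 0, -0.02, 0, 0, 0], [0, 0, -0.04, 0, 0, 0], [0, 0, -0.05, 0, 0, 0], [0, 0, -0.05, 0, 0, 0], [0, 0, 0, 0, 0, 0]]

```text
clock: 13.08
position: [0.5798, -0.2888, 0.2067]
ee_rot: [3.007, -0.906, 0.014]
force: [-0.2, 0.3, -1.2]
width: 0.191
gripper_force: 40.0
```

Call:
arm_command:
  targets:
    - [[-0.023, -0.0323, 0, 0, 0, 0], [-0.023, -0.0323, 0, 0, 0, 0], [-0.023, -0.0323, 0, 0, 0, 0], [-0.023, -0.0323, 0, 0, 0, 0], [-0.023, -0.0323, 0, 0, 0, 0], [-0.023, -0.0323, 0, 0, 0, 0], [-0.023, -0.0323, 0, 0, 0, 0], [-0.0228, -0.0323, 0, 0, 0, 0], [0, 0, 0, 0, 0, 0]]

```text
clock: 14.2
position: [0.5662, 0.0338, 0.2005]
ee_rot: [-3.01, 0.896, 0.002]
force: [-0.6, -0.5, -1.1]
width: 0.193
gripper_force: 40.0
```

Call:
arm_command:
  targets:
    - [[0, 0, 0, 0, 0, -0.147], [0, 0, 0, 0, 0, -0.147], [0, 0, 0, 0, 0, -0.147], [0, 0, 0, 0, 0, -0.147], [0, 0, 0, 0, 0, -0.147], [0, 0, 0, 0, 0, -0.147], [0, 0, 0, 0, 0, -0.147], [0, 0, 0, 0, 0, -0.147], [0, 0, 0, 0, 0, 0], [0, 0, 0, 0, 0, 0]]

```text
clock: 15.45
position: [0.5668, 0.0288, 0.2007]
ee_rot: [3.007, 0.909, -0.001]
force: [-0.6, 0.4, -0.1]
width: 0.191
gripper_force: 40.0
```

```bash
python3 d.py .5675 .0286 .15 34; python3 - <<'E'
from h import *
import pickle
im=cam('wrist');save(im,'w6.png');pickle.dump(im,open('w6.pkl','wb'));c=cloud(im);z=c[...,2];g=im['pixels'].max(2).astype(int)
d=np.hypot(c[...,0]-.5675,c[...,1]-.0286)
t=(d<.04)&(d>.015)&(z>.07)&(z<.083)&(g<60);v,u=np.nonzero(t);print('tab',len(u))
if len(u):
  q=plane(im,[(u.mean(),v.mean())],.079)[0];print(q,c[t].mean(0))
P=c[(z>.0735)&(z<.0775)&(d<.05)];print('disc',len(P),cv2.minAreaRect((P[:,:2]*1000).astype(np.float32)))
E
```

```text
pos [0.5668 0.0288 0.2007] yaw 33.63 tilt [-0.0004  0.0001] F [-0.6  0.4 -0.1]
shift [0.0005 0.0006 0.0507] turn [ 0.0001  0.0004 -0.0064] j7 -1.15 w 0.19056525492215431 t 15.45
tab 0
disc 3847 ((573.6285400390625, 32.72595977783203), (55.99134063720703, 71.17938232421875), 31.445676803588867)
```

View pics/w6.png

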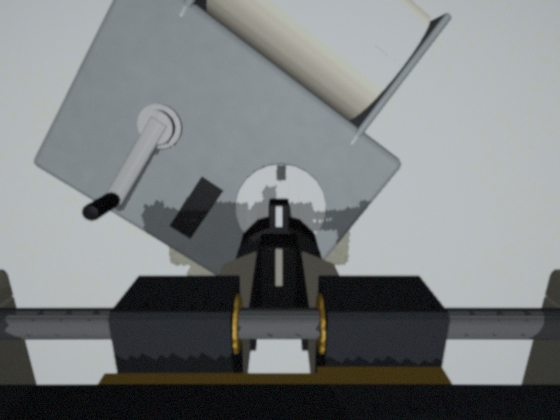

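The tab is at (282,172), the knob nose tip at (279,205), and the disc centre at about (281,203); the lever is at rest. I'll measure tab and disc centre relative to the tool.

```bash
python3 - <<'E'
from h import *
import pickle
im=pickle.load(open('w6.pkl','rb'));c=cloud(im);z=c[...,2];g=im['pixels'].max(2).astype(int)
b=g[160:185,265:298];print(g[172,265:298]);t=np.zeros(g.shape,bool);t[162:182,268:295]=b.__lt__(120)[2:22,3:30]
v,u=np.nonzero(t);q=plane(im,[(u.mean(),v.mean())],.079)[0];print('tab',len(u),u.mean(),v.mean(),q,np.median(z[t]))
# disc rim circle fit: outer boundary of disc-height pixels, upper part
d=np.hypot(c[...,0]-.5675,c[...,1]-.0286);m=((z>.0735)&(z<.082)&(d<.06)).astype(np.uint8)
cs=max(cv2.findContours(m,0,1)[0],key=cv2.contourArea)[:,0];cs=cs[cs[:,1]<205]
P=plane(im,cs,.076)[:,:2]
from scipy.optimize import least_squares
f=least_squares(lambda p:np.hypot(*(P-p[:2]).T)-p[2],[.5675,.0286,.036],loss='soft_l1',f_scale=.0005).x;print('disc',f,len(P))
f=np.r_[f[:2]];print('ang',np.degrees(np.arctan2(q[1]-f[1],q[0]-f[0])),np.hypot(*(q[:2]-f)))
# knob in hand: nose, line
print('nose white',[ (int(x),g[210,x]) for x in range(268,292,1)])
E
```

```text
[193 194 193 194 194 193 194 194 193 188 172 141 106  90  86  86  83  84
  84  97 135 175 189 193 191 193 193 193 194 193 194 193 193]
tab 110 280.7181818181818 172.15454545454546 [0.59253089 0.04489448 0.079     ] 0.07845807922799827
disc [0.56730893 0.02860659 0.03511019] 152
ang 32.85365539642482 0.03002402841584959
nose white [(268, np.int64(91)), (269, np.int64(59)), (270, np.int64(46)), (271, np.int64(45)), (272, np.int64(47)), (273, np.int64(49)), (274, np.int64(74)), (275, np.int64(130)), (276, np.int64(176)), (277, np.int64(190)), (278, np.int64(192)), (279, np.int64(194)), (280, np.int64(192)), (281, np.int64(177)), (282, np.int64(132)), (283, np.int64(75)), (284, np.int64(48)), (285, np.int64(47)), (286, np.int64(41)), (287, np.int64(42)), (288, np.int64(38)), (289, np.int64(54)), (290, np.int64(85)), (291, np.int64(112))]
```

Call:
arm_command:
  targets:
    - [[0, 0.0004, 0.02, 0, 0, 0.008], [0, 0, 0.02, 0, 0, 0], [0, 0, 0.01, 0, 0, 0], [0, 0, 0, 0, 0, 0], [0, 0, 0.004, 0, 0, 0], [0, 0, 0.004, 0, 0, 0], [0, 0, 0.004, 0, 0, 0], [0, 0, 0, 0, 0, 0]]

```text
clock: 16.5
position: [0.5672, 0.0288, 0.1387]
ee_rot: [3.009, 0.902, -0.0]
force: [-0.1, -1.5, 1.6]
width: 0.193
gripper_force: 40.0
```

```bash
python3 d.py .5673 .0286 .127 33.3
```

```text
pos [0.5672 0.0288 0.1387] yaw 33.39 tilt [-0.0002  0.0003] F [-0.1 -1.5  1.6]
shift [0.     0.0002 0.0117] turn [0.0003 0.0002 0.0016] j7 -1.16 w 0.19319706780811358 t 16.5
```

Already 4 mm below the shaft top with little force, so the shaft is entering the bore. Continue.

Call:
arm_command:
  targets:
    - [[0, 0, 0.004, 0, 0, 0], [0, 0, 0.004, 0, 0, 0], [0, 0, 0.003, 0, 0, 0], [0, 0, 0, 0, 0, 0], [0, 0, 0, 0, 0, 0]]

```text
clock: 17.12
position: [0.5668, 0.0284, 0.1274]
ee_rot: [3.009, 0.902, -0.002]
force: [-2.2, -6.4, 1.9]
width: 0.192
gripper_force: 40.0
```

Call:
arm_command:
  targets:
    - [[0, 0, 0.002, 0, 0, 0], [0, 0, 0.002, 0, 0, 0], [0, 0, 0, 0, 0, 0], [0, 0, 0, 0, 0, 0]]

```text
clock: 17.62
position: [0.5669, 0.0283, 0.1237]
ee_rot: [3.009, 0.902, -0.001]
force: [-0.7, -5.3, 3.5]
width: 0.196
gripper_force: 40.0
```

Call:
arm_command:
  targets:
    - [[0, 0, 0.002, 0, 0, 0], [0, 0, 0.002, 0, 0, 0], [0, 0, 0.002, 0, 0, 0], [0, 0, 0, 0, 0, 0], [0, 0, 0, 0, 0, 0]]

```text
clock: 18.25
position: [0.567, 0.0283, 0.1185]
ee_rot: [3.009, 0.902, -0.0]
force: [-4.2, -6.3, 12.0]
width: 0.197
gripper_force: 40.0
```

```bash
python3 d.py .5673 .0286 .119 33.3
```

```text
pos [0.567  0.0283 0.1185] yaw 33.37 tilt [-0.0005  0.0007] F [-4.2 -6.3 12. ]
shift [ 0.0004 -0.0001 -0.0005] turn [0.0007 0.0005 0.0012] j7 -1.17 w 0.19716425637193452 t 18.25
```

Now I'll press a little more to confirm the stop, then look.

Call:
arm_command:
  targets:
    - [[0, 0, 0.002, 0, 0, 0], [0, 0, 0.001, 0, 0, 0], [0, 0, 0, 0, 0, 0], [0, 0, 0, 0, 0, 0], [0, 0, 0, 0, 0, 0]]

```text
clock: 18.88
position: [0.5674, 0.0285, 0.1178]
ee_rot: [3.008, 0.902, 0.002]
force: [-13.5, -5.9, 36.3]
width: 0.195
gripper_force: 40.0
```

```bash
python3 d.py .5673 .0286 .119 33.3; python3 - <<'E'
from h import *
im=cam('wrist');save(im,'w7.png');c=cloud(im);z=c[...,2];g=im['pixels'].max(2).astype(int)
s=arm.observe();T=R.from_rotvec(s['ee_rot']).as_matrix();L=(c-np.array(s['position']))@T
m=(abs(L[...,1])<.0045)&(L[...,0]>.024)&(L[...,0]<.04);print('nose z',np.sort(z[m])[::40].round(4), 'tip x',L[...,0][m&(z>.09)].max())
t=(abs(L[...,0]-.0)<.018)&(abs(L[...,1])<.007)&(z>.105)&(z<.13);print('bar z',np.median(z[t]),t.sum())
m=(z>.11)&(z<.123)&(np.hypot(c[...,0]-.507,c[...,1]-.141)<.06);print('post',c[m].mean(0),m.sum())
E
```

```text
pos [0.5674 0.0285 0.1178] yaw 33.36 tilt [0.001  0.0013] F [-13.5  -5.9  36.3]
shift [-0.     -0.0001 -0.0012] turn [ 0.0013 -0.001   0.0011] j7 -1.17 w 0.19522759153350575 t 18.875
nose z [0.0674 0.069  0.0695 0.07   0.072  0.0753 0.0777 0.0795 0.0888 0.0929
 0.0952 0.0957 0.0959 0.0961 0.0963 0.0965 0.0967 0.0969 0.0971 0.0974
 0.1765 0.1774 0.1779 0.1783 0.1787 0.1791 0.1793 0.1797 0.1799 0.1801
 0.1802 0.1804 0.1806 0.1807 0.1809 0.181  0.1811 0.1812 0.1813 0.1814
 0.1814 0.1815 0.1816 0.1817 0.1818 0.182  0.1821 0.1823 0.1965 0.197
 0.1973 0.1975 0.1978 0.198  0.1983 0.1985 0.1987 0.199  0.1992 0.1995
 0.1997 0.1999 0.2002 0.2004 0.2006 0.2008 0.201  0.2012 0.2015 0.2017
 0.2019 0.2021 0.2023 0.2025 0.2028 0.2029 0.2032 0.2034 0.2035 0.2037
 0.2039 0.2042 0.2044 0.2046 0.2047 0.205  0.2052 0.2055 0.2059] tip x 0.035387580925852376
bar z 0.11467517577112088 1659
post [0.50959659 0.13732482 0.11313113] 249
```

View pics/w7.png

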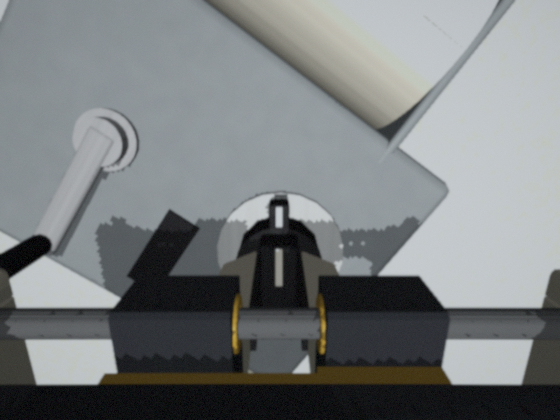

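The nose (279,215) lies over the tab (280,196) and the lever is at rest. The bar top is at 0.115, so the knob's underside is at about 0.077, which means seated and at the stop; the steep force rise agrees. I'll ease the push slightly, then hand in.

Call:
arm_command:
  targets:
    - [[0, 0, -0.001, 0, 0, 0], [0, 0, 0, 0, 0, 0], [0, 0, 0, 0, 0, 0], [0, 0, 0, 0, 0, 0]]

```text
clock: 19.42
position: [0.5673, 0.0285, 0.118]
ee_rot: [3.008, 0.902, 0.001]
force: [-10.4, -5.7, 27.2]
width: 0.192
gripper_force: 40.0
```

```bash
python3 d.py .5673 .0286 .119 33.3; python3 -c "
from cell import arm
print(arm.sign_off())"
```

```text
pos [0.5673 0.0285 0.118 ] yaw 33.37 tilt [0.0005 0.0011] F [-10.4  -5.7  27.2]
shift [ 0.0001 -0.0001 -0.001 ] turn [ 0.0011 -0.0005  0.0012] j7 -1.17 w 0.19162200361094064 t 19.425
the job is handed in; nothing more can be done
None
```

Job handed in at 19.4 s: the lever was swung to its stop and sprang back, and the knob is seated nose over the tab and held pressed at the shaft's stop with about 27 N; sign-off returned no verdict.

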